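# Light the joint and hold the tube for tacking

## Task

Get the post ready for the welder to tack: first turn and tip the work light so that its beam points at the top end of the short rectangular stub standing on the clamped base plate. Then pick up the matching loose rectangular tube, carry it upright over the stop angle without knocking it on the fixture, and finish while holding it still right above the stub, square and in line with it, with an open root gap of about 5 mm all round and the two not touching. Leave the light aimed and do not disturb the other things on the bench.

Things in the scene. Friction and masses are not known exactly. Their poses are not given: they have to be found in the camera images.
- tube: Loose length of plain steel rectangular tube, 50 x 30 mm outside, 4 mm wall, open ends, 110 mm long, 0.5 kg, standing upright on the bench. Origin: centre of its lower end; x along the 50 mm side, y along the 30 mm side, z up along the tube. Two other offcuts stand nearby; the three may swap places, centres 120 mm or more apart.
- stub_top (a point): Centre of the upper end of the fixed stub, a steel rectangular tube 50 x 30 x 4 mm like the loose one, 70 mm high on an 8 mm base plate, so its top is 78 mm above the bench. x along its 50 mm side, y along its 30 mm side, z up.
- fixture: Base plate (140 x 120 mm), stub, stop angle and clamps, all fast on the bench; origin on the bench under the stub's axis, axes as stub_top. Stop angle on the -y side: parallel to x, 220 mm long, 100 mm high, upright leg 60 to 70 mm from the stub's axis, foot out to 115 mm. A closed toggle clamp on the +x and -x side, up to 50 mm high, reaching out to 185 mm.
- lamp_yoke (a joint): Swivel of the work light about its vertical axis, rad, range -1.6 to 1.6, growing anticlockwise seen from above. Stiff by friction (about 0.15 N m): it stays where it is left.
- lamp_head (a joint): Tilt of the light's head about a horizontal axis, rad, range -0.9 to 0.9; 0 = beam level, positive = beam pointing down, negative = up. Stiff by friction (about 0.25 N m): it stays where it is left.
- lamp_pivot (a point): Crossing of the vertical swivel axis and the horizontal tilt axis, 105 mm above the bench, in the middle of the head of a cordless LED work light: magnetic foot (84 mm disc, fast on the bench), U-shaped yoke 150 mm wide, black head 126 mm wide, 90 mm high, 36 mm thick. Axes turn with the head: x along the beam, y along the tilt axis, z towards the handle.
- lamp_lens (a point): Centre of the light's front glass, 20 mm ahead of the pivot. Its x axis is the axis of the beam (out of the lamp); y along the tilt axis.
- lamp_handle (a point): Middle of the light's round carrying handle: a bar of 12 mm diameter, 100 mm long, parallel to the tilt axis, its centre line 85 mm from the pivot along the head's z, 34 mm of open space between bar and head. Axes as the head's. Held from above, the bar can turn between the fingers as the head tilts.
- square_tube: Bystander: offcut of square steel tube, 40 x 40 x 90 mm, standing. Origin: centre of its lower end.
- pipe_offcut: Bystander: offcut of round dark steel pipe, 48 mm across, 70 mm high, standing. Origin: centre of its lower end.
- chipping_hammer: Bystander: chipping hammer, 24 mm wooden handle, about 200 mm long, lying at the far side of the bench.
- paste_jar: Bystander: white jar 60 mm across, 55 mm high, standing on the far left of the bench.

How it is judged (in metres and radians):
On the way, in this order (a step that is already met when the one before it is completed fails the run):
1. the light's beam axis passes within 35 mm of the stub's upper end (x of stub_top in the frame of lamp_lens above 0.05 m and y of stub_top in the frame of lamp_lens between -0.035 and 0.035 m and z of stub_top in the frame of lamp_lens between -0.035 and 0.035 m), for 0.3 s.
2. the tube is carried upright in the gripper, its lower end higher than the 100 mm stop angle (height (world z) of tube above 0.1 m and angle between tube's own z axis and vertical below 0.25 rad and contact force between the fingers and tube above 2 N), for 0.1 s.
At the end, for the whole second after the job is handed in: The gripper holds the tube still over the stub: gap 2 to 8 mm, axes within 4 mm, long sides parallel within 0.08 rad (either way round), upright within 0.05 rad, no contact with the fixture; the beam axis still passes within 35 mm (sideways and up-down) of the stub's upper end (all of step 1 and z of tube in the frame of stub_top between 0.002 and 0.008 m and horizontal distance between tube and stub_top below 0.004 m and angle between the x axis of tube and the x axis of stub_top, either way round below 0.08 rad and angle between tube's own z axis and vertical below 0.05 rad and contact force between tube and fixture below 0.05 N and contact force between the fingers and tube above 2 N and linear speed of tube below 0.01 m/s); the arm keeps its last pose, push and grip.
It fails at once if the tube is knocked against the fixture (over 3 N) (contact force between tube and fixture above 3 N).
It fails at once if a bystander is moved by more than 20 mm (distance of any of square_tube, pipe_offcut, chipping_hammer, paste_jar from where it was at the start of the episode above 0.02 m).
It also fails if it takes over 64 s, if anything falls off the work surface, if the arm or the gripper's body presses on something with over 40 N, if the wrist force passes 120 N, or if a joint passes its speed limit or range.

## Robot

A 6-joint arm with a two-finger parallel gripper is mounted at the origin on the work surface. World frame = base frame: x ahead of the robot, y to its left, z up, the work surface at z = 0. Lengths are in m, angles in degrees, forces in N, time in s.
With the tool pointing down it reaches from about 0.3 to 0.875 m from the base axis. Payload 4.2 kg.
Tool frame: the origin (TCP) lies on the centre line of the jaws, within the pads' length; the fingertips stand 17 mm ahead of it and the grasp point (between the pads) lies 2 mm behind it; z points along the fingers, y is the line along which they close (so a half turn about z gives the same grasp; the last joint's range is limited). The gripper opens to 85 mm and grips with 20 to 120 N. Pads are 22 mm wide; open, the fingers measure 114 mm over their backs; the gripper's body (76 mm by 85 mm) begins 54 mm behind the grasp point. The pads swing forward as they close: fully open they stand 13 mm farther back than shut.
Start: joints at [67.724, 18.312, 89.639, -0, 72.044, -1.146], TCP at [0.207, 0.536, 0.221] pointing down, gripper open.
Joint ranges: [-177.97, 177.97], [-48.28, 115.42], [12.27, 149.76], [-77.06, 257.06], [2.81, 150.46], [-146.56, 146.56]. Speed limits (degrees/s): [147.25, 147.25, 180, 180, 180, 180].

## Interface

Orientations are given as a 3x3 rotation matrix whose columns are the frame's x, y, z axes.
In Python, from workcell import readout, optics, order gives the robot as it stands.
- The arm moves only by the shell command python3 -m handwheel 'ROWS' [FORCE]. ROWS is JSON, a list of rows, each a list of 5 numbers: the opening, from -1 (shut) to 1 (fully open), then the shift along the tool's x, y, z in mm, then the turn about the tool's z in degrees. In form: [[gripper, tx, ty, tz, roll], ...]. A call has 1 to 5 rows; each row is the pose to reach, as a shift and turn from the pose commanded when the call began, along the tool's axes at that moment; what a row does not reach only later rows make up. A row lasts 1/8 s, in which the tool goes at most 62.5 mm and 10.7 degrees, less where a joint would pass 70% of its speed; a pose out of reach is approached as far as the arm can. A call with a gripper value outside its range is refused whole. The fingers move at their own pace and stop on an object; FORCE is the grip in N (left out, the last holds). Time passes only in rows, so rows that repeat a pose let the fingers close. It gives the time, the measured TCP pose, the force, the opening and the grip force at its end, in the units of the state.
- readout.state(): the state, without advancing time (a new reading comes with each control period).
- optics.grab_frame(name): name is "scene" or "top" or "wrist"; returns (picture, depth): 400x640x3 uint8, blue, green, red; 400x640 float32, m along the optical axis (not along the pixel's ray), 0 where there is no reading.
- optics.camera_info(name): a dict with "K" (3x3 intrinsics, pixels), "R" (3x3) and "t" (3): a world point X has camera coordinates R X + t; the wrist camera has in their place "mount" (4x4, takes a point from camera to tool coordinates, whose origin is the TCP and whose axes are the flange's). Camera axes: x right, y down, z forward; pixel columns grow to the right and rows downward; lengths in m; the calibration is good to about 2 mm. A picture is of the moment at which its call begins: read the wrist's pose just before it. camera_info takes no time and is no camera call.
- order.finish_job(): hands the job in; it is judged then, once.
The state is a dict: "time": time; "qpos": joint angles; "joint_vel": joint speeds; "joint_torque": joint torques, N m; "ee_pos": TCP position; "tcp_rot": TCP orientation; "wrist_force": force on the tool from outside, world axes, zero at the start; "ft_torque": the same for the moment, N m; "gripper_width": finger opening in m; "grasp_force": force on a finger pad.
Only numpy, scipy, OpenCV 4.12 (cv2) and the standard library are available. Lean on these libraries where they do the work, as an engineer would, in place of code of your own. Each camera call takes 0.05 s, during which the arm holds its last target. There are 200 camera calls.

## Working session

There is one attempt and no reset: what is moved stays moved. The work goes in short steps, Python scripts to look and compute and a shell command to move; the robot and the scene stay as the last step left them, time stands still between calls to the robot, and variables do not carry over. Pictures are saved under pics/ and viewed, at most 10 in all, crops included, and the job is handed in when it is done.

```bash
mkdir -p pics; ls
python3 - <<'E'
from workcell import readout, optics
import cv2,numpy as np
s=readout.state(); print({k:np.round(v,3).tolist() for k,v in s.items()})
for n in("scene","top"):
    p,d=optics.grab_frame(n); np.savez(f"pics/{n}0.npz",p=p,d=d); cv2.imwrite(f"pics/{n}0.png",p)
    print(n,{k:np.round(v,4).tolist() for k,v in optics.camera_info(n).items()})
print(optics.camera_info("wrist"))
E
```

```text
pics
{'time': 0.0, 'qpos': [67.725, 18.353, 89.71, 0.001, 72.043, -1.147], 'joint_vel': [-0.035, 0.043, -0.048, 0.062, -0.07, 0.123], 'joint_torque': [-0.002, -41.551, -23.416, -0.0, 0.008, 0.0], 'ee_pos': [0.207, 0.536, 0.22], 'tcp_rot': [[-0.933, 0.36, -0.001], [0.36, 0.933, -0.002], [0.0, -0.002, -1.0]], 'wrist_force': [0.15, 0.633, -0.02], 'ft_torque': [-0.017, 0.002, 0.038], 'grasp_force': 0.0, 'gripper_width': 0.085}
scene {'K': [[414.4298, 0.0, 322.741], [0.0, 414.4298, 197.4179], [0.0, 0.0, 1.0]], 'R': [[0.5275, 0.8495, 0.0087], [0.7229, -0.4434, -0.5299], [-0.4463, 0.2858, -0.848]], 't': [-0.2768, -0.3898, 1.4372]}
top {'K': [[397.4334, 0.0, 319.7105], [0.0, 397.4334, 194.1154], [0.0, 0.0, 1.0]], 'R': [[-0.0021, -1.0, 0.0016], [-0.9944, 0.0019, -0.1058], [0.1057, -0.0018, -0.9944]], 't': [-0.0257, 0.6113, 1.3383]}
{'K': array([[307.62503881,   0.        , 320.42690202],
       [  0.        , 307.62503881, 203.15725924],
       [  0.        ,   0.        ,   1.        ]]), 'mount': array([[ 1.15607880e-03, -9.45542197e-01, -3.25497493e-01,
         8.34348479e-02],
       [ 9.99999084e-01,  8.64196679e-04,  1.04130852e-03,
         7.94931387e-04],
       [-7.03307296e-04, -3.25498399e-01,  9.45542330e-01,
        -1.52231717e-01],
       [ 0.00000000e+00,  0.00000000e+00,  0.00000000e+00,
         1.00000000e+00]])}
```

View pics/scene0.png

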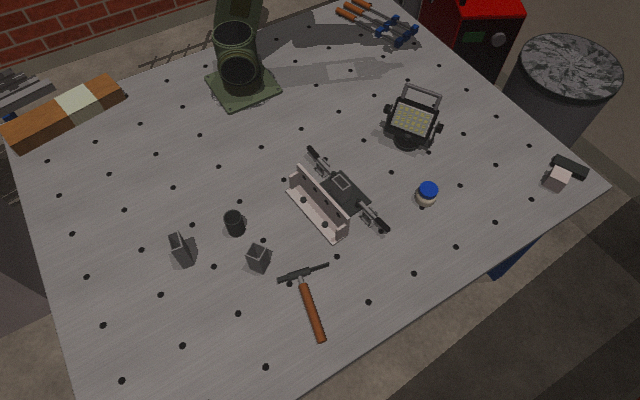

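View pics/top0.png

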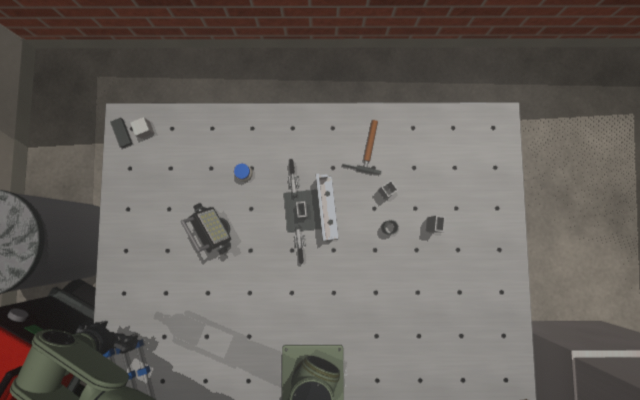

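The scene view shows the light at (413,118), the stub at (345,183) and offcuts at (180,250), (258,258) and (235,223). In the top view they are the light at (210,229), the stub at (301,209), the stop angle at (327,207) and offcuts at (436,224), (388,191) and (390,228).

```bash
cat > h.py <<'E'
import numpy as np,cv2
from workcell import readout, optics
def cloud(n,d,s=None):
    c=optics.camera_info(n);K=c["K"];v,u=np.mgrid[0:400,0:640]
    P=np.stack([(u-K[0,2])/K[0,0]*d,(v-K[1,2])/K[1,1]*d,d],-1)
    if n=="wrist":
        T=np.array(c["mount"]);P=P@T[:3,:3].T+T[:3,3]
        return P@np.array(s["tcp_rot"]).T+np.array(s["ee_pos"])
    return (P-c["t"])@np.array(c["R"])
def rect(xy):
    r=cv2.minAreaRect((xy*1000).astype(np.float32)); return r
E
python3 - <<'E'
from h import *
for n in("top","scene"):
    z=np.load(f"pics/{n}0.npz");X=cloud(n,z["d"])
    ok=z["d"]>0
    boxes={"top":{"tube?":(420,455,205,242),"sq":(375,402,178,203),"pipe":(378,402,216,240),"stub":(288,316,196,222),"lamp":(180,240,200,262)},
     "scene":{"tube?":(165,200,228,270),"sq":(243,275,240,275),"pipe":(220,250,205,240),"stub":(328,362,170,200),"lamp":(375,445,80,155)}}[n]
    for k,(a,b,c,d) in boxes.items():
        Q=X[c:d,a:b][ok[c:d,a:b]]; h,e=np.histogram(Q[:,2],np.arange(-.01,.24,.01)); print(n,k,[(round(float(e_),2),int(h_)) for h_,e_ in zip(h,e) if h_>2])
        zt=np.percentile(Q[:,2],97)
        T=Q[Q[:,2]>zt-.012]; print("  top z",zt,rect(T[:,:2]))
p=np.load("pics/top0.npz")["p"]
cr=[cv2.resize(p[c:d,a:b],(400,300),interpolation=cv2.INTER_CUBIC) for a,b,c,d in((420,460,205,235),(370,410,176,206),(270,340,180,232),(170,250,200,260))]
cv2.imwrite("pics/c1.png",np.vstack([np.hstack(cr[:2]),np.hstack(cr[2:])]))
E
```

```text
top tube? [(-0.01, 630), (0.0, 375), (0.01, 16), (0.02, 11), (0.03, 19), (0.04, 27), (0.05, 24), (0.06, 24), (0.07, 25), (0.08, 25), (0.09, 29), (0.1, 58), (0.11, 22)]
  top z 0.10822086006897921 ((506.57061767578125, -413.9065856933594), (31.88821792602539, 49.80406188964844), 84.04722595214844)
top sq [(-0.01, 330), (0.0, 195), (0.01, 10), (0.02, 16), (0.03, 13), (0.04, 11), (0.05, 14), (0.06, 15), (0.07, 11), (0.08, 43), (0.09, 13)]
  top z 0.08900988022196578 ((623.3601684570312, -256.12322998046875), (39.380226135253906, 41.14177322387695), 33.79174041748047)
top pipe [(-0.01, 281), (0.0, 170), (0.01, 19), (0.02, 10), (0.03, 13), (0.04, 13), (0.05, 15), (0.06, 40), (0.07, 13)]
  top z 0.06979851434020107 ((496.9884948730469, -262.2590637207031), (44.33564758300781, 45.85199737548828), 42.895347595214844)
top stub [(-0.01, 6), (0.0, 527), (0.01, 103), (0.02, 3), (0.03, 10), (0.04, 5), (0.05, 5), (0.06, 8), (0.07, 53), (0.08, 4)]
  top z 0.07744899632195254 ((556.3770141601562, 35.880699157714844), (50.304466247558594, 29.81331443786621), 6.091815948486328)
top lamp [(-0.01, 1528)
[... 1158 characters left out ...]
58.456947326660156)
scene stub [(-0.01, 149), (0.0, 351), (0.01, 67), (0.02, 36), (0.03, 71), (0.04, 80), (0.05, 59), (0.06, 74), (0.07, 103), (0.08, 6), (0.09, 10), (0.1, 9)]
  top z 0.07887587566310704 ((567.7190551757812, 7.707324981689453), (53.515892028808594, 94.45912170410156), 15.632290840148926)
scene lamp [(-0.01, 1682), (0.0, 1152), (0.01, 180), (0.02, 250), (0.03, 45), (0.04, 14), (0.05, 13), (0.06, 11), (0.07, 65), (0.08, 151), (0.09, 189), (0.1, 224), (0.11, 274), (0.12, 179), (0.13, 208), (0.14, 310), (0.15, 64), (0.16, 39), (0.17, 109), (0.18, 74)]
  top z 0.17425621991957863 ((473.7398376464844, 363.0050354003906), (111.97148132324219, 21.56513023376465), 30.512609481811523)
```

View pics/c1.png

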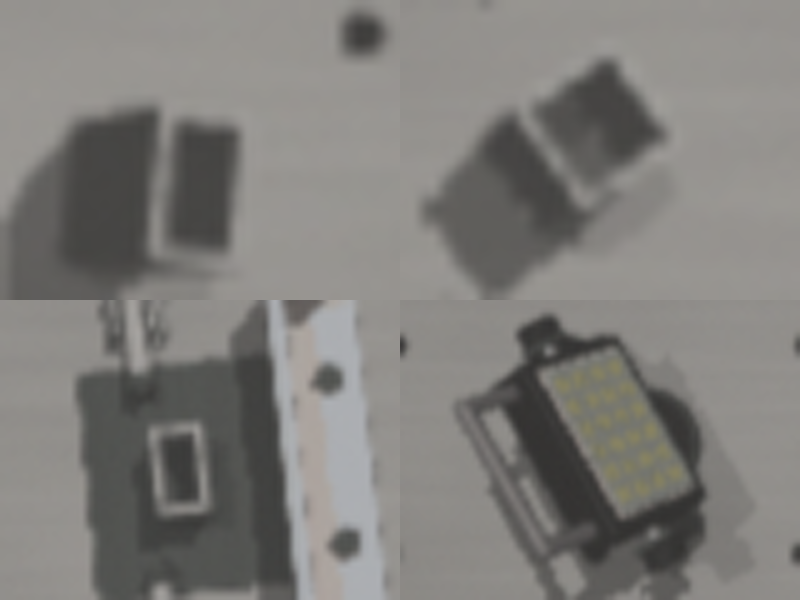

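Depth heights match the given sizes. The offcut at (436,224) is 32x50 mm and 110 mm high, so it is the tube. The stub is 50x30 with its top at 78 mm. The light's head is tipped up, with the handle leaning back. Next I measure the light's axes.

```bash
cat > lamp.py <<'E'
from h import *
def lamp(n,p,d,box):
    X=cloud(n,d);a,b,c,e=box;X=X[c:e,a:b].reshape(-1,3);q=p[c:e,a:b].reshape(-1,3).astype(int)
    m=(q[:,2]-q[:,0]>12)&(X[:,2]>.04)&(X[:,2]<.2)
    L=X[m];c0=np.median(L,0)
    for _ in range(3):
        L=L[np.linalg.norm(L-c0,axis=1)<.08]; c0=L.mean(0);nn=np.linalg.svd(L-c0)[2][2]; L=L[abs((L-c0)@nn)<.006]
    if nn[1]>0:nn=-nn
    ax=np.array([-nn[1],nn[0],0]);ax/=np.hypot(*ax[:2]);zz=np.cross(nn,ax)
    ab=np.stack([(L-c0)@ax,(L-c0)@zz]);mid=(ab.max(1)+ab.min(1))/2
    ctr=c0+mid[0]*ax+mid[1]*zz
    print(n,len(L),"lens",ctr.round(4),"extent",np.ptp(ab,axis=1).round(3),"n",nn.round(3),"az",np.degrees(np.arctan2(nn[1],nn[0])).round(1),"tilt",-np.arcsin(nn[2]).round(3),"pivot",(ctr-.02*nn).round(4))
    S=np.array([.5575,.036,.078])-ctr; print("  aim: x,y,z",(S@nn).round(3),(S@ax).round(3),(S@zz).round(3))
    h=ctr-.02*nn+.085*zz
    print("  handle pred",h.round(4))
    D=X[(X[:,2]>.004)&(X[:,2]<.03)]
    B=X[(X[:,2]>h[2]-.004)&(X[:,2]<.21)&(np.linalg.norm(X-h,axis=1)<.075)]; r=rect(B[:,:2]); print("  handle",r,"z",np.percentile(B[:,2],[50,95]).round(4), "low z rect",rect(D[:,:2]))
E
python3 - <<'E'
from lamp import *
for n,b in(("top",(180,240,200,262)),("scene",(375,445,80,155))):
    z=np.load(f"pics/{n}0.npz");lamp(n,z["p"],z["d"],b)
z=np.load("pics/scene0.npz");X=cloud("scene",z["d"])[160:200,325:365].reshape(-1,3)
T=X[(abs(X[:,2]-.078)<.008)&(np.linalg.norm(X[:,:2]-[.5564,.0359],axis=1)<.036)];print("stub scene",rect(T[:,:2]))
E
```

```text
top 290 lens [0.5017 0.3144 0.1153] extent [0.092 0.068] n [ 0.442 -0.73   0.521] az -58.8 tilt -0.548 pivot [0.4929 0.329  0.1049]
  aim: x,y,z 0.209 -0.097 -0.171
  handle pred [0.4699 0.3669 0.1775]
  handle ((468.6711120605469, 367.99322509765625), (109.57328796386719, 13.87078857421875), 32.12124252319336) z [0.1795 0.1837] low z rect ((487.3294372558594, 356.4213562011719), (212.1982879638672, 203.93756103515625), 0.6910213232040405)
scene 456 lens [0.5031 0.3149 0.1175] extent [0.109 0.069] n [ 0.431 -0.726  0.536] az -59.3 tilt -0.566 pivot [0.4945 0.3294 0.1067]
  aim: x,y,z 0.205 -0.096 -0.177
  handle pred [0.4712 0.3686 0.1785]
  handle ((472.23223876953125, 366.1993713378906), (111.3590316772461, 14.65691089630127), 29.95819091796875) z [0.1798 0.1836] low z rect ((417.5467224121094, 405.98583984375), (219.05642700195312, 336.3020324707031), 51.65909194946289)
stub scene ((559.2132568359375, 34.945682525634766), (52.302120208740234, 31.375049591064453), 6.533196926116943)
```

The two views agree: the light's pivot is at (0.494, 0.329, 0.106), 105 mm expected. Its beam azimuth is -59° and its tilt is -0.56. The handle is at (0.4705, 0.3673, 0.178), and the aim should be azimuth about -78°, tilt about 0.09.

```bash
cat > go.py <<'E'
import sys
from h import *
# usage: go.py x y z azimuth_of_tool_y : shift in tool axes (mm) and roll (deg)
def go(x,y,z,az):
    s=readout.state();R=np.array(s["tcp_rot"]);t=R.T@(np.array([x,y,z])-s["ee_pos"])*1000
    a=np.degrees(np.arctan2(R[1,1],R[0,1])); r=(a-az+90)%180-90
    print("t",round(s["time"],2),"shift",t.round(1),"roll",round(r,2),"az",round(a,2),"tilt",R[:,2].round(4),"w",round(s["gripper_width"],4),"F",np.round(s["wrist_force"],1),"g",round(s["grasp_force"],1),"q6",round(s["qpos"][5],1))
if __name__=="__main__":go(*map(float,sys.argv[1:]))
E
python3 go.py .4705 .3673 .222 121
```

```text
t 0.1 shift [-306.4  -62.3   -1.5] roll -52.13 az 68.87 tilt [-6.0e-04 -1.5e-03 -1.0e+00] w 0.0856 F [ 0.2 -0.3 -0.5] g 0.0 q6 -1.1
```

```bash
python3 -m handwheel '[[0,-60,-12,0,-10],[0,-120,-25,0,-20],[0,-180,-37,0,-30],[0,-240,-50,0,-40],[0,-290,-59,0,-50]]' 20; python3 -m handwheel '[[0,-6,-14,0,-2],[0,-6,-14,0,-2]]'; python3 go.py .4705 .3673 .176 121
```

```text
time: 0.72
ee_pos: [0.4561, 0.3766, 0.2208]
tcp_rot: [[-0.876, -0.482, -0.001], [-0.482, 0.876, -0.0], [0.001, 0.0, -1.0]]
wrist_force: [0.8, 2.1, 0.7]
gripper_width: 0.0427
grasp_force: 0.0
time: 0.98
ee_pos: [0.4674, 0.3675, 0.2205]
tcp_rot: [[-0.863, -0.505, -0.001], [-0.505, 0.863, -0.001], [0.001, 0.0, -1.0]]
wrist_force: [-0.5, -0.3, -0.3]
gripper_width: 0.043
grasp_force: 0.0
t 0.97 shift [-2.6 -1.7 44.5] roll -0.66 az 120.34 tilt [-1.e-03 -6.e-04 -1.e+00] w 0.043 F [-0.5 -0.3 -0.3] g 0.0 q6 -83.3
```

```bash
python3 -m handwheel '[[0,-2,-2,15,0],[0,-2,-2,30,0],[0,-2,-2,44,0],[0,-2,-2,44,0]]' 20; python3 -m handwheel '[[-1,0,0,0,0],[-1,0,0,0,0],[-1,0,0,0,0],[-1,0,0,0,0]]' 25; python3 go.py .4956 .3216 .188 102.2
```

```text
time: 1.48
ee_pos: [0.4683, 0.3676, 0.1752]
tcp_rot: [[-0.861, -0.508, -0.003], [-0.508, 0.861, -0.002], [0.004, -0.0, -1.0]]
wrist_force: [-0.2, 0.1, -0.1]
gripper_width: 0.0428
grasp_force: 0.0
time: 1.98
ee_pos: [0.4696, 0.3679, 0.1774]
tcp_rot: [[-0.862, -0.508, 0.0], [-0.508, 0.862, 0.0], [-0.001, 0.0, -1.0]]
wrist_force: [0.8, 0.3, 0.1]
gripper_width: 0.0
grasp_force: 0.0
t 1.98 shift [  1.1 -53.  -10.6] roll 18.3 az 120.5 tilt [ 5.e-04  4.e-04 -1.e+00] w 0.0 F [0.8 0.3 0.1] g 0.0 q6 -83.5
```

The fingers closed on nothing, so I look.

Run:
```python
from lamp import *
s=readout.state();p,d=optics.grab_frame("wrist");q,e=optics.grab_frame("scene");np.savez("pics/s1.npz",p=q,d=e)
lamp("scene",q,e,(375,445,80,155))
cv2.imwrite("pics/w1.png",np.vstack([p[:, :],])) 
cv2.imwrite("pics/w1.png",np.hstack([cv2.resize(p,(400,250)),cv2.resize(q[60:160,350:510],(400,250),interpolation=2)]))
```

```text
scene 442 lens [0.5027 0.3147 0.1174] extent [0.108 0.07 ] n [ 0.429 -0.722  0.543] az -59.2 tilt -0.574 pivot [0.4941 0.3291 0.1066]
  aim: x,y,z 0.203 -0.095 -0.178
  handle pred [0.4705 0.3687 0.178 ]
  handle ((473.1499328613281, 363.9578552246094), (110.06489562988281, 24.110984802246094), 31.839569091796875) z [0.1808 0.2056] low z rect ((417.1084289550781, 410.0849609375), (238.9073486328125, 323.8365173339844), 54.333717346191406)
```

View pics/w1.png

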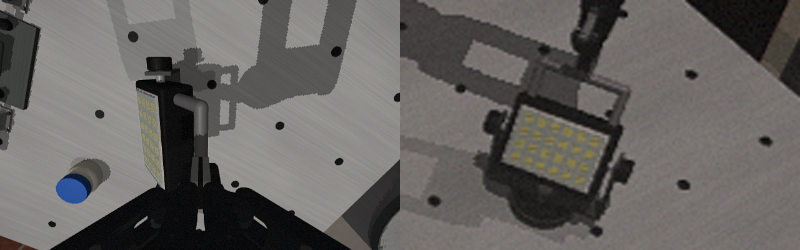

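The wrist half shows the bar running into the fingers near (200,190). The scene half shows the gripper at the middle of the handle. I zoom in on the wrist view.

Run:
```python
from h import *
s=readout.state();p,d=optics.grab_frame("wrist");print(s["gripper_width"],s["grasp_force"])
cv2.imwrite("pics/w2.png",cv2.convertScaleAbs(cv2.resize(p[140:400,200:460],(600,600),interpolation=2),alpha=1.8))
X=cloud("wrist",d,s)
for r in range(160,330,15): print(r,[(c,*(X[r,c]*1000).astype(int).tolist()) for c in (310,318,326)])
```

```text
0.0003740454754699808 0.0
160 [(310, 426, 336, 173), (318, 424, 340, 174), (326, 450, 363, 0)]
175 [(310, 432, 340, 179), (318, 429, 343, 182), (326, 427, 346, 182)]
190 [(310, 439, 344, 177), (318, 436, 347, 182), (326, 434, 350, 182)]
205 [(310, 446, 348, 177), (318, 443, 351, 181), (326, 441, 354, 181)]
220 [(310, 474, 362, 121), (318, 450, 355, 182), (326, 448, 358, 181)]
235 [(310, 536, 393, 0), (318, 457, 359, 181), (326, 455, 363, 182)]
250 [(310, 490, 371, 133), (318, 465, 364, 181), (326, 463, 367, 181)]
265 [(310, 463, 358, 204), (318, 461, 362, 204), (326, 460, 365, 203)]
280 [(310, 462, 359, 217), (318, 461, 362, 216), (326, 459, 365, 216)]
295 [(310, 397, 325, 329), (318, 463, 363, 223), (326, 461, 366, 224)]
310 [(310, 462, 359, 237), (318, 468, 366, 225), (326, 461, 365, 233)]
325 [(310, 462, 359, 244), (318, 476, 370, 224), (326, 468, 369, 233)]
```

View pics/w2.png

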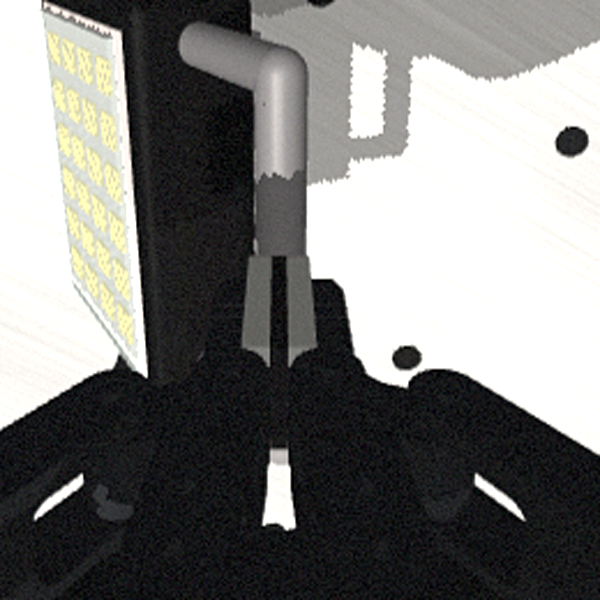

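The bar lies along the line of the fingers, but the pads' lower edge (crop row 255) seems to end above the bar. I measure the pad tip's height in tool coordinates.

Run:
```python
from h import *
s=readout.state();p,d=optics.grab_frame("wrist")
X=(cloud("wrist",d,s)-s["ee_pos"])@np.array(s["tcp_rot"])*1000
for r in range(244,275,3): print(r,[(c,*X[r,c].astype(int).tolist()) for c in (304,308,312,321,330,334,338)])
```

```text
244 [(304, -13, -11, 39), (308, -14, -8, 42), (312, 7, -4, -1), (321, 9, 0, -5), (330, 7, 5, -1), (334, -82, 16, 177), (338, -82, 21, 177)]
247 [(304, -16, -11, 41), (308, -17, -8, 43), (312, 5, -4, -1), (321, 7, 0, -5), (330, 6, 5, -2), (334, -86, 16, 178), (338, -86, 21, 177)]
250 [(304, -18, -11, 40), (308, -19, -8, 42), (312, 4, -4, -2), (321, 5, 0, -4), (330, 3, 5, -1), (334, -90, 16, 178), (338, -90, 21, 178)]
253 [(304, -20, -11, 40), (308, 10, -5, -16), (312, 9, -3, -15), (321, 9, 0, -15), (330, 9, 4, -15), (334, -94, 16, 178), (338, -94, 21, 178)]
256 [(304, -23, -11, 40), (308, 9, -5, -19), (312, 10, -3, -19), (321, 9, 0, -18), (330, 9, 4, -19), (334, 9, 6, -18), (338, -98, 21, 177)]
259 [(304, -25, -11, 40), (308, 10, -5, -22), (312, 9, -3, -22), (321, 10, 0, -22), (330, 9, 4, -21), (334, 9, 6, -21), (338, -101, 21, 176)]
262 [(304, 6, -7, -18), (308, 9, -5, -25), (312, 9, -3, -24), (321, 9, 0, -24), (330, 10, 4, -25), (334, 9, 6, -24), (338, 6, 8, -18)]
265 [(304, 5, -7, -20), (308, 9, -5, -26), (312, 9, -3, -26), (321, 10, 0, -28), (330, 10, 4, -28), (334, 9, 6, -27), (338, 5, 8, -20)]
268 [(304, 5, -7, -23), (308, 9, -5, -30), (312, 9, -3, -30), (321, 9, 0, -29), (330, 9, 4, -30), (334, 10, 6, -30), (338, 5, 8, -22)]
271 [(304, 5, -7, -25), (308, 9, -5, -32), (312, 9, -3, -32), (321, 9, 0, -32), (330, 9, 4, -32), (334, 10, 6, -33), (338, 6, 8, -26)]
274 [(304, 6, -7, -29), (308, 9, -5, -34), (312, 9, -3, -34), (321, 9, 0, -34), (330, 10, 4, -35), (334, 10, 6, -35), (338, 5, 8, -28)]
```

The pad tips measure about 15 mm behind the reported TCP, 10 mm above the bar's top. The documented value is 17 mm ahead, so the real fingers stand roughly 32 mm higher than the sheet says. The zero opening confirms it. I open, lower by 33 mm while watching the force, and grip again.

```bash
python3 -m handwheel '[[0,0,0,0,0],[0,0,0,0,0],[0,0,0,0,0],[0,0,0,12,0],[0,0,0,20,0]]' 20; python3 -m handwheel '[[0,0,0,6,0],[0,0,0,13,0],[0,0,0,13,0]]';  python3 -m handwheel '[[-1,0,0,0,0],[-1,0,0,0,0],[-1,0,0,0,0],[-1,0,0,0,0]]' 25; python3 go.py .4956 .3216 .188 102.2
```

```text
time: 2.8
ee_pos: [0.4691, 0.3675, 0.1559]
tcp_rot: [[-0.862, -0.508, -0.001], [-0.508, 0.862, -0.001], [0.001, -0.0, -1.0]]
wrist_force: [-0.3, 0.1, 0.0]
gripper_width: 0.0426
grasp_force: 0.0
time: 3.18
ee_pos: [0.4692, 0.3676, 0.1434]
tcp_rot: [[-0.862, -0.508, -0.001], [-0.508, 0.862, -0.001], [0.001, -0.0, -1.0]]
wrist_force: [0.4, -1.1, -0.7]
gripper_width: 0.0428
grasp_force: 0.0
time: 3.68
ee_pos: [0.4695, 0.3683, 0.1446]
tcp_rot: [[-0.862, -0.508, 0.0], [-0.508, 0.862, 0.001], [-0.001, 0.001, -1.0]]
wrist_force: [-1.3, 2.6, 2.1]
gripper_width: 0.0111
grasp_force: 24.5
t 3.67 shift [  1.2 -53.4 -43.5] roll 18.3 az 120.5 tilt [ 4.0e-04  1.1e-03 -1.0e+00] w 0.0111 F [-1.3  2.6  2.1] g 24.5 q6 -83.5
```

The bar is held at 11 mm opening with 24.5 N. I compute the arc.

Run:
```python
from h import *
s=readout.state();R=np.array(s["tcp_rot"]);P=np.array([.494,.329])
def H(az,t):
    a=np.radians(az);return np.array([*(P+.085*np.sin(t)*np.array([np.cos(a),np.sin(a)])),.105+.085*np.cos(t)])
T=np.radians(-59.3);az0=-59.3;az1=-77.8;t0=-.565;t1=.09
print(H(az0,t0))
for f in np.linspace(0,1,11):
    az=az0+f*(az1-az0);t=t0+f*(t1-t0)
    d=R.T@(H(az,t)-H(az0,t0))*1000; print(round(f,1),d.round(1),round(az0-az,1))
```

```text
[0.47076502 0.36813217 0.17679003]
0.0 [0. 0. 0.] 0.0
0.1 [-1.3 -4.8 -2.8] 1.9
0.2 [-2.3 -9.8 -5.3] 3.7
0.3 [ -3.  -15.   -7.5] 5.5
0.4 [ -3.3 -20.3  -9.3] 7.4
0.5 [ -3.3 -25.8 -10.8] 9.2
0.6 [ -2.9 -31.2 -12. ] 11.1
0.7 [ -2.2 -36.7 -12.8] 13.0
0.8 [ -1.  -42.1 -13.2] 14.8
0.9 [  0.4 -47.5 -13.2] 16.7
1.0 [  2.2 -52.8 -12.9] 18.5
```

```bash
python3 -m handwheel '[[-1,-1.3,-4.8,-2.8,1.9],[-1,-2.3,-9.8,-5.3,3.7],[-1,-3,-15,-7.5,5.5],[-1,-3.3,-20.3,-9.3,7.4],[-1,-3.3,-25.8,-10.8,9.2]]'; python3 go.py .4953 .3207 .1573 102
```

```text
time: 4.3
ee_pos: [0.4849, 0.3494, 0.1565]
tcp_rot: [[-0.932, -0.361, -0.0], [-0.361, 0.932, 0.005], [-0.001, 0.005, -1.0]]
wrist_force: [-5.8, 5.8, 8.6]
gripper_width: 0.0112
grasp_force: 24.6
t 4.3 shift [  0.6 -30.6  -1. ] roll 9.18 az 111.18 tilt [-5.0e-04  5.3e-03 -1.0e+00] w 0.0112 F [-5.8  5.8  8.6] g 24.6 q6 -76.8
```

```bash
python3 -m handwheel '[[-1,-0.5,-5.4,-1.2,1.9],[-1,-0.7,-10.9,-2,3.8],[-1,-0.3,-16.5,-2.4,5.6],[-1,0.2,-22,-2.4,7.5],[-1,1.1,-27.5,-2.1,9.3]]';python3 -m handwheel '[[-1,0,0,0,0],[-1,0,0,0,0]]'
python3 - <<'E'
from lamp import *
for n,b in(("top",(170,250,190,262)),("scene",(375,455,70,155))):
    p,d=optics.grab_frame(n);lamp(n,p,d,b)
E
```

```text
time: 4.92
ee_pos: [0.4946, 0.3227, 0.1583]
tcp_rot: [[-0.978, -0.206, 0.001], [-0.206, 0.978, 0.004], [-0.002, 0.004, -1.0]]
wrist_force: [-3.1, 4.2, 6.5]
gripper_width: 0.0111
grasp_force: 25.8
time: 5.18
ee_pos: [0.4947, 0.3221, 0.1583]
tcp_rot: [[-0.978, -0.208, 0.001], [-0.208, 0.978, 0.002], [-0.002, 0.002, -1.0]]
wrist_force: [-2.8, 2.2, 6.1]
gripper_width: 0.0111
grasp_force: 25.5
top 32 lens [0.4979 0.3079 0.1154] extent [0.088 0.047] n [ 0.222 -0.971 -0.091] az -77.1 tilt 0.091 pivot [0.4935 0.3274 0.1172]
  aim: x,y,z 0.281 -0.003 -0.012
  handle pred [0.4952 0.3198 0.2019]
  handle ((485.8294372558594, 303.93048095703125), (6.539079666137695, 0.0), 154.71746826171875) z [0.2097 0.2097] low z rect ((506.7535705566406, 352.509521484375), (271.4261779785156, 245.572998046875), 89.04180145263672)
scene 208 lens [0.5006 0.3085 0.1045] extent [0.092 0.066] n [ 0.222 -0.97  -0.098] az -77.1 tilt 0.098 pivot [0.4961 0.3279 0.1065]
  aim: x,y,z 0.28 -0.005 0.001
  handle pred [0.498  0.3197 0.1911]
  handle ((498.66754150390625, 317.30670166015625), (106.7724380493164, 35.07046890258789), 27.64895248413086) z [0.1933 0.2044] low z rect ((394.71710205078125, 437.80615234375), (265.9289855957031, 404.0155029296875), 48.64845657348633)
```

The light is aimed, with the stub about 5 mm off the axis (35 allowed). I release, rise and recheck.

```bash
python3 -m handwheel '[[0.3,0,0,0,0],[0.3,0,0,0,0],[0.3,0,0,-15,0],[0.3,0,0,-50,0],[0.6,0,0,-65,0]]'
python3 - <<'E'
from lamp import *
p,d=optics.grab_frame("scene");lamp("scene",p,d,(375,455,70,155))
E
python3 go.py .5075 -.414 .2 84
```

```text
time: 5.9
ee_pos: [0.4954, 0.3216, 0.2248]
tcp_rot: [[-0.978, -0.208, 0.004], [-0.208, 0.978, 0.002], [-0.004, 0.001, -1.0]]
wrist_force: [0.1, 0.4, 1.0]
gripper_width: 0.0682
grasp_force: 0.0
scene 204 lens [0.5003 0.3083 0.106 ] extent [0.092 0.066] n [ 0.218 -0.971 -0.099] az -77.3 tilt 0.099 pivot [0.496  0.3277 0.108 ]
  aim: x,y,z 0.28 -0.004 -0.0
  handle pred [0.4978 0.3195 0.1925]
  handle ((497.04833984375, 320.51690673828125), (110.4034194946289, 12.57065486907959), 12.204641342163086) z [0.1934 0.1968] low z rect ((396.2769470214844, 438.15777587890625), (259.84991455078125, 405.708984375), 47.776466369628906)
t 5.95 shift [ 141.8 -722.3   23.7] roll 18.0 az 102.0 tilt [ 0.0055  0.0033 -1.    ] w 0.0687 F [ 0.9 -0.5  1.9] g 0.0 q6 -70.1
```

```bash
python3 -m handwheel '[[1,11,-56,0,0],[1,22,-112,0,0],[1,33,-168,0,0],[1,44,-224,0,0],[1,55,-280,0,0]]' >/dev/null; python3 -m handwheel '[[1,11,-56,0,0],[1,22,-112,0,0],[1,33,-168,0,0],[1,44,-224,0,0],[1,55,-280,0,0]]' >/dev/null; python3 -m handwheel '[[1,10,-50,0,9],[1,20,-100,0,18],[1,20,-100,0,18]]' >/dev/null;python3 - <<'E'
from h import *
for _ in range(1):
    s=readout.state();p,d=optics.grab_frame("wrist");X=cloud("wrist",d,s);cv2.imwrite("pics/w3.png",p)
    m=(abs(X[...,2]-.11)<.006)&(np.linalg.norm(X[...,:2]-[.5075,-.414],axis=-1)<.05)
    print("wrist",m.sum(),rect(X[m][:,:2]))
for n,b in(("top",(420,455,205,242)),("scene",(165,200,228,270))):
    p,d=optics.grab_frame(n);X=cloud(n,d)
    m=(abs(X[...,2]-.11)<.008)&(np.linalg.norm(X[...,:2]-[.5075,-.414],axis=-1)<.05)
    print(n,m.sum(),rect(X[m][:,:2]) if m.sum()>5 else 0)
E
python3 go.py .5075 -.414 .046 84
```

```text
wrist 869 ((509.10430908203125, -412.642822265625), (30.46066665649414, 50.35869216918945), 82.94911193847656)
top 0 0
scene 145 ((509.36932373046875, -413.9837646484375), (30.23704719543457, 52.604373931884766), 82.59770202636719)
t 7.72 shift [-10.1 -63.  175.2] roll 0.05 az 84.05 tilt [-0.0011  0.0015 -1.    ] w 0.0854 F [-0.2  0.4  0.1] g 0.0 q6 -120.0
```

View pics/w3.png

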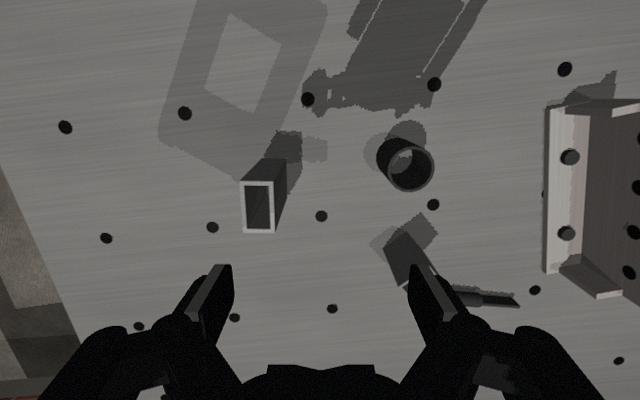

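The wrist view shows the tube's rim at (258,207), the pipe at (405,163) and the square tube at (410,255) with the hammer behind. All stay clear of the open fingers.

```bash
python3 go.py .5088 -.4132 .17 83;  python3 -m handwheel '[[1,-5,-32,0,1],[1,-11,-62,0,1],[1,-11,-62,50,1],[1,-11,-62,50,1],[1,-11,-62,50,1]]' >/dev/null;python3 - <<'E'
from h import *
s=readout.state();p,d=optics.grab_frame("wrist");X=cloud("wrist",d,s)
m=(abs(X[...,2]-.11)<.006)&(np.linalg.norm(X[...,:2]-[.5088,-.4132],axis=-1)<.05)
print("wrist",m.sum(),rect(X[m][:,:2]))
E
python3 go.py .5088 -.4132 .046 83
```

```text
t 7.72 shift [-11.1 -61.9  51.2] roll 1.05 az 84.05 tilt [-0.0011  0.0015 -1.    ] w 0.0854 F [-0.2  0.4  0.1] g 0.0 q6 -120.0
wrist 1177 ((509.130615234375, -412.6321716308594), (30.02739715576172, 50.90690994262695), 82.98950958251953)
t 8.4 shift [  1.8   0.8 128.2] roll 0.09 az 83.09 tilt [ 0.0026 -0.0019 -1.    ] w 0.0853 F [ 0.3 -0.5  0.3] g 0.0 q6 -123.2
```

```bash
python3 -m handwheel '[[1,2,0.5,35,0],[1,2,0.5,70,0],[1,2,0.5,100,0],[1,2,0.5,118,0],[1,2,0.5,118,0]]'; python3 -m handwheel '[[-1,0,0,0,0],[-1,0,0,0,0],[-1,0,0,0,0],[-1,0,0,0,0],[-1,0,0,0,0]]' 60; python3 go.py .5088 -.4132 .2 83
```

```text
time: 9.02
ee_pos: [0.5072, -0.4132, 0.054]
tcp_rot: [[-0.993, 0.121, -0.0], [0.121, 0.993, 0.0], [0.0, 0.0, -1.0]]
wrist_force: [0.6, -0.6, 0.8]
gripper_width: 0.0856
grasp_force: 0.0
time: 9.65
ee_pos: [0.5075, -0.4136, 0.0549]
tcp_rot: [[-0.993, 0.122, 0.001], [0.122, 0.993, -0.001], [-0.001, -0.0, -1.0]]
wrist_force: [-1.1, 1.1, 4.8]
gripper_width: 0.0292
grasp_force: 60.4
t 9.65 shift [  -1.4    0.5 -145.1] roll -0.0 az 83.0 tilt [ 1.3e-03 -7.0e-04 -1.0e+00] w 0.0292 F [-1.1  1.1  4.8] g 60.4 q6 -123.2
```

Gripped at 29 mm with 60 N. I lift.

```bash
python3 -m handwheel '[[-1,0,0,-20,0],[-1,0,0,-60,0],[-1,0,0,-100,0],[-1,0,0,-140,0],[-1,0,0,-150,0]]' >/dev/null; python3 -m handwheel '[[-1,0,0,0,0],[-1,0,0,0,0]]' >/dev/null
cat > tb.py <<'E'
from h import *
S=np.array([.5575,.0355]);
def stub(n,X):
    m=(abs(X[...,2]-.078)<.007)&(np.linalg.norm(X[...,:2]-S,axis=-1)<.036)
    if m.sum()>20: print(n,"stub",m.sum(),rect(X[m][:,:2]))
s=readout.state();R=np.array(s["tcp_rot"]);e=np.array(s["ee_pos"])
for n in("scene","top","wrist"):
    p,d=optics.grab_frame(n);X=cloud(n,d,s);stub(n,X);np.savez(f"pics/{n}l.npz",p=p,d=d)
    L=(X-e)@R   # tool coordinates
    m=(np.abs(L[...,0])<.04)&(np.abs(L[...,1])<.022)&(L[...,2]>-.012)&(L[...,2]<.066)&(d>0)
    Q=L[m]*1000
    if len(Q)<20: continue
    print(n,len(Q),"min/max",np.percentile(Q,[2,50,98],axis=0).round(1).tolist())
    # plane fits of visible faces: y-side (50 mm) and x-side (30 mm)
    C=Q-Q.mean(0)
    for k,o in((0,25),(1,15)):
        for sg in(1,-1):
            f=Q[(abs(Q[:,k]*sg-o)<4.5)&(abs(Q[:,1-k])<(11 if k==0 else 21))&(Q[:,2]<50)]
            if len(f)<25: continue
            A=np.c_[f[:,1-k],f[:,2],np.ones(len(f))]
            for _ in range(2):
                c=np.linalg.lstsq(A,f[:,k],rcond=None)[0];g=abs(f[:,k]-A@c)<3;A,f=A[g],f[g]
            print("  face","xy"[k],sg,len(f),"at",np.round(c[2]+c[1]*20,2),"slope other,z",c[:2].round(4),"tip z",np.percentile(f[:,2],98).round(1))
E
python3 tb.py; python3 go.py .5575 .0355 .2 96.2
```

```text
scene stub 108 ((559.3788452148438, 34.6699104309082), (51.63236618041992, 30.896114349365234), 6.017740726470947)
scene 318 min/max [[-27.8, -14.3, -10.7], [-25.7, 2.0, 19.5], [20.8, 15.0, 53.8]]
  face x -1 150 at -26.1 slope other,z [0.0032 0.0104] tip z 48.5
  face y 1 47 at 14.64 slope other,z [0.0021 0.0015] tip z 47.4
top stub 59 ((556.2694091796875, 35.99049758911133), (49.87742614746094, 29.863672256469727), 6.199453830718994)
top 63 min/max [[-23.0, -14.2, -9.4], [17.4, 14.3, 15.0], [25.8, 15.8, 52.2]]
  face y 1 31 at 14.4 slope other,z [ 0.0083 -0.0007] tip z 47.1
wrist 2861 min/max [[-23.1, -13.1, -11.5], [23.4, 1.1, 4.5], [23.9, 15.1, 51.5]]
  face x 1 1357 at 23.54 slope other,z [ 0.0011 -0.0005] tip z 48.1
  face x -1 831 at -22.59 slope other,z [-0.0005 -0.0062] tip z 9.4
  face y 1 31 at 12.06 slope other,z [0.0015 0.0035] tip z 6.3
t 10.68 shift [  4.  451.4   3. ] roll -13.2 az 83.0 tilt [-0.0025  0.0022 -1.    ] w 0.0295 F [-0.3  0.7 -5.8] g 60.4 q6 -123.2
```

The tube hangs upright, its centre about 1.4 mm off the tool axis and its lower end 54-55 mm below the TCP. I carry it over the stop angle at about 148 mm height.

```bash
python3 -m handwheel '[[-1,0,25,0,-1],[-1,1,70,0,-4],[-1,2,120,0,-7],[-1,2,170,0,-10],[-1,3,220,0,-13.2]]' >/dev/null; python3 go.py .5561 .0355 .2 96.2
```

```text
t 11.3 shift [-50.5 223.3   4. ] roll 0.14 az 96.34 tilt [-1.e-04  8.e-04 -1.e+00] w 0.0292 F [ 1.1  0.1 -4.6] g 60.5 q6 -117.5
```

```bash
python3 -m handwheel '[[-1,-11,50,0,0],[-1,-23,100,0,0],[-1,-34,150,0,0],[-1,-45,195,0,0],[-1,-50,220,0,0]]' >/dev/null;python3 -m handwheel '[[-1,0,0,0,0],[-1,0,0,0,0],[-1,0,0,0,0]]' >/dev/null; python3 go.py .5561 .0355 .2 96.2; python3 tb.py
```

```text
t 12.3 shift [-0.2  6.8  4. ] roll -0.05 az 96.15 tilt [-2.e-04 -1.e-04 -1.e+00] w 0.0296 F [-0.8 -0.6 -5. ] g 61.0 q6 -94.4
scene stub 104 ((558.9025268554688, 34.49156951904297), (51.14322280883789, 30.841632843017578), 8.370377540588379)
scene 324 min/max [[-26.7, -16.9, -9.8], [-19.9, -14.7, 24.7], [23.3, 13.4, 54.9]]
  face x -1 90 at -25.48 slope other,z [-0.0056  0.0123] tip z 48.8
  face y -1 142 at -15.51 slope other,z [-0.0057  0.0043] tip z 48.5
wrist stub 316 ((546.6052856445312, 36.17282485961914), (25.625261306762695, 29.58675765991211), 5.588472843170166)
wrist 2861 min/max [[-23.2, -13.3, -11.5], [23.3, 1.0, 4.6], [23.8, 14.9, 51.4]]
  face x 1 1349 at 23.39 slope other,z [ 0.0002 -0.0005] tip z 48.2
  face x -1 837 at -22.58 slope other,z [-0.0012  0.0027] tip z 9.1
  face y 1 29 at 11.7 slope other,z [-0.0021 -0.0006] tip z -1.7
```

```bash
python3 -m handwheel '[[-1,-1.4,3,0,0],[-1,-1.4,6.8,0,0],[-1,-1.4,6.8,15,0],[-1,-1.4,6.8,35,0],[-1,-1.4,6.8,50,0]]' >/dev/null;python3 -m handwheel '[[-1,0,0,0,0],[-1,0,0,0,0],[-1,0,0,0,0]]' >/dev/null
cat > al.py <<'E'
from h import *
# compare tube and stub faces, seen by the same camera, in stub axes (6.1 deg)
a=np.radians(6.1);A=np.array([[np.cos(a),np.sin(a),0],[-np.sin(a),np.cos(a),0],[0,0,1]])
s=readout.state();e=np.array(s["ee_pos"]);zb=e[2]-.0547
print("tcp",e.round(4),"az",np.degrees(np.arctan2(s["tcp_rot"][1][1],s["tcp_rot"][0][1])).round(2),"bottom est",zb.round(4))
o=np.array([.5575,.0355,0])
for n in("scene","wrist"):
    N=4;fr=[optics.grab_frame(n) for _ in range(N)];d=np.median([f[1] for f in fr],0)
    cv2.imwrite(f"pics/{n}_al{round(s['time']*100)}.png",fr[0][0])
    X=(cloud(n,d,s)-o)@A.T*1000; ok=d>0
    for nm,z0,z1 in(("tube",zb*1000+6,zb*1000+42),("stub",22,72)):
        Q=X[ok&(abs(X[...,0])<32)&(abs(X[...,1])<22)&(X[...,2]>z0)&(X[...,2]<z1)]
        for k,h in((0,25),(1,15)):
            for sg in(1,-1):
                f=Q[(abs(Q[:,k]*sg-h)<6)&(abs(Q[:,1-k])<(11 if k==0 else 20))]
                if len(f)<25: continue
                for _ in range(3):
                    B=np.c_[f[:,1-k],f[:,2]-f[:,2].mean(),np.ones(len(f))];c=np.linalg.lstsq(B,f[:,k],rcond=None)[0];f=f[abs(f[:,k]-B@c)<1.5]
                print(n,nm,"face","xy"[k],sg,len(f),"centre",(c[2]-sg*h).round(2),"slope",c[:2].round(3))
        # width across edges of the face x-
        f=Q[abs(Q[:,0]+25)<4]
        if n=="wrist" and len(f)>30: print("   y edges",np.percentile(f[:,1],[1,99]).round(2),"mid",np.percentile(f[:,1],[1,99]).mean().round(2))
E
python3 al.py
```

```text
tcp [0.5581 0.0363 0.1548] az 96.21 bottom est 0.1001
scene tube face x 1 50 centre 1.06 slope [0.017 0.001]
scene tube face y -1 75 centre 0.26 slope [ 0.005 -0.006]
scene stub face x 1 55 centre 0.57 slope [ 0.001 -0.002]
scene stub face y 1 25 centre -4.11 slope [ 0.041 -0.035]
scene stub face y -1 93 centre -0.04 slope [-0.007 -0.001]
wrist tube face x -1 644 centre 2.37 slope [-0.003 -0.001]
   y edges [-13.13  16.3 ] mid 1.59
wrist stub face x -1 335 centre 2.42 slope [ 0.001 -0.003]
   y edges [-13.25  16.  ] mid 1.38
```

Aligned within about 0.5 mm in both cameras, with yaw within about 0.01 rad. I lower 12 mm, then measure the gap directly.

```bash
python3 -m handwheel '[[-1,0,0,3,0],[-1,0,0,7,0],[-1,0,0,10,0],[-1,0,0,12,0],[-1,0,0,12,0]]' >/dev/null;python3 -m handwheel '[[-1,0,0,0,0],[-1,0,0,0,0],[-1,0,0,0,0]]'
cat > gap.py <<'E'
from h import *
a=np.radians(6.1);A=np.array([[np.cos(a),np.sin(a),0],[-np.sin(a),np.cos(a),0],[0,0,1]]);o=np.array([.5575,.0355,0])
s=readout.state();c=optics.camera_info("wrist")
fr=[optics.grab_frame("wrist") for _ in range(5)];d=np.median([f[1] for f in fr],0)
cv2.imwrite(f"pics/gap{round(s['time']*100)}.png",cv2.convertScaleAbs(cv2.resize(fr[0][0][120:300,230:410],(600,600),interpolation=2),alpha=1.5))
# cast rays onto the plane of the near (-x) faces, list where the depth agrees with it
X=(cloud("wrist",d,s)-o)@A.T*1000
on=(abs(X[...,0]+22.6)<3)&(abs(X[...,1]-1.4)<13)&(X[...,2]>15)&(X[...,2]<140)
g=[]
for col in range(640):
    z=np.sort(X[on[:,col],col,2])
    if len(z)<20: continue
    k=np.argmax(np.diff(z)*((z[1:]>70)&(z[1:]<110))); g.append((z[k],z[k+1]))
g=np.array(g);print("stub top / tube bottom / gap (median, mm)",np.median(g,0),np.median(g[:,1]-g[:,0]),len(g),"tcp z",s["ee_pos"][2])
E
python3 gap.py; ls pics/gap*
```

```text
time: 14.85
ee_pos: [0.5575, 0.0363, 0.1421]
tcp_rot: [[-0.994, -0.108, 0.0], [-0.108, 0.994, 0.0], [-0.0, 0.0, -1.0]]
wrist_force: [-0.2, 0.1, -4.7]
gripper_width: 0.0294
grasp_force: 60.8
stub top / tube bottom / gap (median, mm) [78.00407431 88.68948292] 10.681504805132015 40 tcp z 0.14211312742222115
pics/gap1485.png
```

The image gives a gap of about 10 mm allowing for pixel size, and the TCP height gives 9.3. I lower 4.5 mm.

```bash
python3 -m handwheel '[[-1,0,0,2,0],[-1,0,0,4.5,0],[-1,0,0,4.5,0],[-1,0,0,4.5,0],[-1,0,0,4.5,0]]';python3 -m handwheel '[[-1,0,0,0,0],[-1,0,0,0,0],[-1,0,0,0,0]]' >/dev/null; python3 gap.py; python3 al.py
python3 - <<'E'
from lamp import *
p,d=optics.grab_frame("scene");lamp("scene",p,d,(375,455,70,155));s=readout.state();print(s["ee_pos"],s["wrist_force"],s["grasp_force"],s["time"])
E
cp pics/gap1[5-9]*.png pics/gf.png
```

```text
time: 15.72
ee_pos: [0.5575, 0.0363, 0.1376]
tcp_rot: [[-0.994, -0.108, 0.0], [-0.108, 0.994, 0.0], [-0.0, 0.0, -1.0]]
wrist_force: [-0.5, -0.5, -3.9]
gripper_width: 0.0292
grasp_force: 60.8
stub top / tube bottom / gap (median, mm) [77.87056586 84.09392282] 6.181114340915244 42 tcp z 0.13753526008960426
tcp [0.5575 0.0363 0.1375] az 96.2 bottom est 0.0828
scene tube face x 1 47 centre 0.6 slope [-0.011 -0.001]
scene tube face y -1 80 centre 0.33 slope [ 0.006 -0.006]
scene stub face x 1 53 centre 0.66 slope [0.004 0.007]
scene stub face y -1 93 centre -0.08 slope [-0.002  0.001]
wrist tube face x -1 637 centre 1.69 slope [-0.001  0.001]
   y edges [-13.01  16.38] mid 1.68
wrist stub face x -1 411 centre 1.75 slope [ 0.002 -0.002]
   y edges [-13.2  16.1] mid 1.45
scene 223 lens [0.4998 0.3082 0.1067] extent [0.092 0.066] n [ 0.218 -0.972 -0.09 ] az -77.4 tilt 0.09 pivot [0.4955 0.3276 0.1085]
  aim: x,y,z 0.28 -0.003 -0.003
  handle pred [0.4972 0.3202 0.1931]
  handle ((496.4668273925781, 320.29998779296875), (108.55421447753906, 14.440686225891113), 14.592572212219238) z [0.1933 0.1966] low z rect ((396.9499206542969, 433.70025634765625), (252.05519104003906, 390.26080322265625), 49.56550216674805)
[0.55750377 0.03632704 0.13750372] [-0.28847265 -0.08858856 -4.23291444] 60.807262659072876 16.8
```

View pics/gf.png

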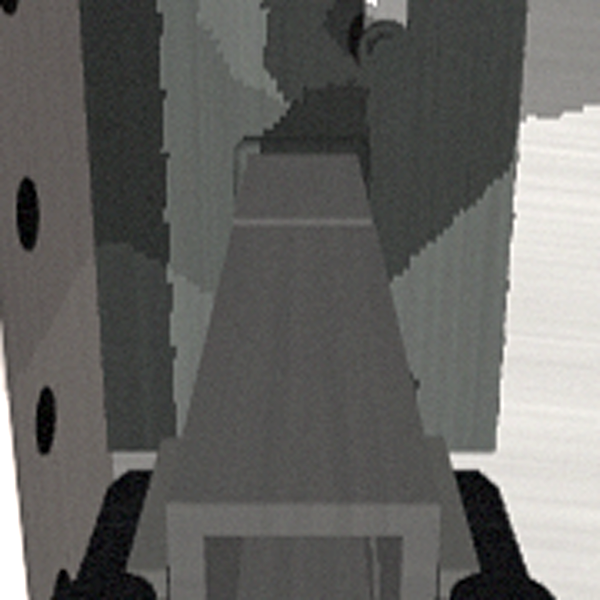

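The picture shows the tube in line over the stub. The narrow light strip at row 222 is the stub's rim in the open gap, and the side edges run continuously. Gap is about 5 mm, offset about 0.4 mm, and the light is still aimed.

```bash
python3 -c "
from workcell import order
print(order.finish_job())"
```

```text
the job is handed in; nothing more can be done
None
```

I handed the job in with the light aimed within about 5 mm of the stub's top and the tube held still over the stub, gap about 5 mm and axes about 0.4 mm apart by my measurements; the hand-in returned no verdict.

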